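# Clamp the weekly organizer in the one-handed holding board

### The arm

A 6-joint arm with a two-finger parallel gripper is mounted at the origin on the work surface. World frame = base frame: x ahead of the robot, y to its left, z up, the work surface at z = 0. Lengths are in mm, angles in degrees, forces in N, time in s.
With the tool pointing down it reaches from about 300 to 850 mm from the base axis. Payload 4.2 kg.
Tool frame: the origin (TCP) lies midway between the tips of the shut fingers; the grasp point (between the pads) lies 19 mm behind it; z points along the fingers, y is the direction in which the jaws open and shut (so a half turn about z gives the same grasp; the last joint's range is limited). The gripper opens to 91 mm and grips with 3 to 60 N. Pads are 32 mm wide; open, the fingers measure 118 mm over their backs; the gripper's body (76 mm by 178 mm) begins 60 mm behind the grasp point.
Start: joints at [-67.036, 18.312, 89.639, -0, 72.044, -1.146], TCP at [234.887, -524.854, 213.976] pointing down, gripper open.
Joint ranges: [-177.97, 177.97], [-48.28, 115.42], [12.27, 149.76], [-77.06, 257.06], [2.81, 150.46], [-146.56, 146.56]. Speed limits (degrees/s): [147.25, 147.25, 180, 180, 180, 180].

### API

Orientations are given as [roll, pitch, yaw] about the fixed x, y, z axes, in that order (R = Rz(yaw) Ry(pitch) Rx(roll)).
In Python, from workcell import env gives the robot as it stands.
- The arm moves only by the shell command python3 -m jog 'ROWS' [FORCE]. ROWS is JSON, a list of rows, each an object of numbers: "dx", "dy", "dz": the shift along the world's x, y, z in m; "wx", "wy", "wz": the turn, a rotation vector about the world's x, y, z in rad; "grip": the gripper's target within -1 to 1 (shut at 1, half-way at 0, fully open at -1). In form: [{"dx": .., "dy": .., "dz": .., "wx": .., "wy": .., "wz": .., "grip": ..}, ...]. A call has 1 to 10 rows; each row shifts and turns the commanded pose from where the row before left it; what a row does not reach is not made up. A row lasts 1/10 s, in which the tool goes at most 50 mm and 8.59 degrees, less where a joint would pass 70% of its speed; a pose out of reach is approached as far as the arm can. A call with a gripper value outside its range is refused whole. The fingers move at their own pace and stop on an object; FORCE is the grip in N (left out, the last holds). Time passes only in rows, so rows that do not move let the fingers close. It gives the time, the measured TCP pose, the force and the opening at its end, in the units of the state.
- env.state(): the state, without advancing time (a new reading comes with each control period).
- env.grab_frame(name): name is "scene" or "top" or "wrist"; returns the picture (400x640x3 uint8, red, green, blue); there is no depth.
- env.get_calibration(name): a dict with "fx", "fy", "cx", "cy" (pixels), "k1" (the pictures are not rectified: a ray, as slopes to the right and down, at radius r is drawn at 1 + k1 r^2 times it, then the intrinsics apply), "R" (3x3) and "t" (3): a world point X has camera coordinates R X + t. Camera axes: x right, y down, z forward; pixel columns grow to the right and rows downward; lengths in mm; the calibration is good to about 2 mm. A picture is of the moment at which its call begins: read the wrist's pose just before it. get_calibration takes no time and is no camera call; for the wrist camera it gives the pose at the moment of the call.
- env.job_done(): hands the job in, once; it reports no verdict.
The state is a dict: "time_s": time; "qpos": joint angles; "qvel": joint speeds; "effort": joint torques, N m; "ee_pos": TCP position; "ee_rot": TCP orientation; "force": force on the tool from outside, world axes, zero at the start; "torque": the same for the moment, N m; "gripper_width": finger opening in mm.
Only numpy, scipy, OpenCV 4.12 (cv2) and the standard library are available. Lean on these libraries where they do the work, as an engineer would, in place of code of your own. Each camera call takes 0.05 s, during which the arm holds its last target. There are 200 camera calls.

### The job

Get the navy weekly organizer held fast on the bamboo holding board for one-handed filling: swing the hinged stop bar down until it rests in its catch, then pump the clamp's trigger (move the jaw by the trigger alone) until its rubber pad reaches the organizer and presses it firmly against the stop bar, without crushing it. Finish while still squeezing the trigger, so that the organizer stays gripped, and leave the other things on the breadboard where they are.

Things in the scene. Friction and masses are not known exactly. Their poses are not given: they have to be found in the camera images.
- holder: holding board, fixed: bamboo base 100 x 365 x 20 mm on the breadboard. Origin: lane centre line, on its underside (18 mm above the table); x across the lane, away from the robot; y along it, the way the clamp pushes; z up. The organizer lies between rails 7 mm high; stop bar at the +y end, ratchet clamp at the -y end, its handle and trigger level, sticking out past the near edge 38 mm up, free below
- bar_hinge (a joint): angle of the stop bar (rad): 0 = level across the lane, at rest on the floor of its U-shaped catch; grows as it swings up and away from the robot, to 1.75 (just past upright). The hinge is stiff: the bar stays where it is left and needs 1 to 2 N at its sleeve all the way down into the catch
- stop_bar: 12 mm square steel bar turning about its origin (= bar_hinge_point); own x runs along it from sleeve to hinge. It carries a dark stop plate 40 x 26 mm, facing the organizer (plate's face 12 mm before the bar's centre line), and at its free end a black grip sleeve 14 x 14 mm, from 85 to 127 mm off the hinge
- bar_hinge_point (a point): on the axis of the stop bar's hinge, far side of the lane, at holder x +36, y +145, z +38 mm; the axis runs along the holder's y, so the bar swings in the holder's x-z plane
- bar_grip (a point): middle of the stop bar's grip sleeve, 105 mm from the hinge axis. With the bar closed it overhangs the base's near edge by 19 mm and fingers can straddle it along the holder's y; the catch ends 33 mm nearer to the hinge and rises 16 mm over the bar's centre line
- rod: the clamp's notched steel push rod with jaw and rubber pad; slides along the holder's +y, at most 56 mm (ample). Teeth of 8 mm pitch: each full squeeze and release of the trigger moves it on by one tooth, 8 mm (squeezes that end short of about 0.43 rad gain nothing), and on release it goes back no further than the last tooth gained. Origin = holder's origin plus its travel
- pad_face (a point): centre of the front face of the rubber pad (34 mm wide, 26 mm high) on the jaw; the pad is a bellows cushion that gives 1 mm per 3.5 N and is flat after 11 mm. It starts 3 to 40 mm short of the organizer
- trigger: black trigger lever, 22 mm high, 8 mm thick, 63 mm long, on a vertical pin at its origin (holder x -42, y -146, z +38 mm). It stands forward (+y) of the handle; squeezed back to the handle it pushes the rod on, let go it springs back (5 N at the grip at rest, 9 N squeezed). The rod pushes 1.9 times as hard as the squeeze beyond that spring, less 3 N of friction
- trigger_pivot (a joint): turn of the trigger (rad): 0 = released, 0.50 = fully squeezed, against its stop
- trigger_grip (a point): where fingers press the trigger: middle of its thickness, 50 mm from the pivot; moves 25 mm back (-y) in a full squeeze. Its front face (+y) is 4 mm further on. The trigger leans 0.25 rad one way at rest and 0.25 rad the other way when squeezed; half-way it is parallel to the handle. One finger does all the pushing, maybe with more than the set grip
- handle_grip (a point): middle of the fixed handle beside the trigger grip: bar along the holder's x, 14 mm thick (back face 7 mm to -y), 26 mm high. Handle's back to trigger's front: about 50 mm at rest, 25 squeezed (+2 for wide pads). Only the trigger moves: fingers that close evenly must be centred just behind the squeezed pair's middle, 2 to 4 mm in front of this point, else the handle stops them early; open 85 mm frees the trigger
- organizer: weekly organizer: navy plastic box 40 x 160 x 30 mm with seven shut pop-up lids, about 140 g, loose in the lane, its length along the holder's y; origin: centre of its underside. It starts 2 to 12 mm short of the closed stop bar's plate. More than 40 N from the clamp crushes it; 10 to 30 N hold it firmly (14 to 22 N on the trigger)
- tumbler: glass shot tumbler, 46 mm wide, 60 mm high, beyond the holding board; origin under its centre; not to be moved
- measuring_cup: stainless measuring cup, 70 mm wide, 45 mm high, with a flat 75 mm handle towards the robot; stands between the trigger and the stop bar's free end, on the near side; origin under the cup's centre; not to be moved
- tin: aluminium tin 56 x 80 x 27 mm with a spring-hinged lid, shut, beyond the holding board; origin under its centre; not to be moved
- pill_bottle: amber pill bottle, 38 mm wide, 70 mm high, left on the breadboard; origin under its centre; not to be moved
- vitamin_jar: white jar, 54 mm wide, 85 mm high, left on the breadboard; origin under its centre; not to be moved
- pepper_mill: dark wooden pepper mill, 48 mm wide, 105 mm high, on the bamboo cutting mat (190 x 125 x 6 mm, fixed), far right; origin under its centre; not to be moved
Mind the look-alikes: they are no part of the job. Of the things that look like the organizer, the smaller one is meant.

How it is judged:
By the outcome, as a careful person would: the job done as asked, in the order asked, and still so for the second after the job is handed in, while the arm keeps its last pose, push and grip.
It also fails if it takes over 72 s, if anything falls off the work surface, if the arm or the gripper's body presses on something with over 40 N, if the wrist force passes 120 N, or if a joint passes its speed limit or range.

## Working session

There is one attempt and no reset: what is moved stays moved. The work goes in short steps, Python scripts to look and compute and a shell command to move; the robot and the scene stay as the last step left them, time stands still between calls to the robot, and variables do not carry over. Pictures are saved under pics/ and viewed, about 8 in all and at most 12, crops included, and the job is handed in when it is done.

```bash
mkdir -p pics; ls; cat > h.py <<'E'
import numpy as np, cv2
from workcell import env
def snap(cam,name,crop=None,scale=1):
    c=env.get_calibration(cam); im=env.grab_frame(cam)[:,:,::-1].copy()
    np.save('pics/'+name+'.npy',im)
    if crop: x0,y0,x1,y1=crop; im=im[y0:y1,x0:x1]
    if scale!=1: im=cv2.resize(im,None,fx=scale,fy=scale,interpolation=cv2.INTER_CUBIC)
    cv2.imwrite('pics/'+name+'.png',im); return c
def proj(c,P):
    p=np.array(c['R'])@np.array(P,float)+np.array(c['t']); s=p[:2]/p[2]
    s=s*(1+c['k1']*(s@s)); return np.array([c['fx']*s[0]+c['cx'],c['fy']*s[1]+c['cy']])
def ray(c,uv):
    d=np.array([(uv[0]-c['cx'])/c['fx'],(uv[1]-c['cy'])/c['fy']]); s=d.copy()
    for _ in range(20): s=d/(1+c['k1']*(s@s))
    R=np.array(c['R']); return -R.T@np.array(c['t']), R.T@np.array([s[0],s[1],1])
def at_z(c,uv,z):
    o,d=ray(c,uv); return o+d*(z-o[2])/d[2]
E
python3 - <<'E'
from h import *
for n in('top','scene'):
    c=snap(n,n+'0',None,1.25); print(n,{k:np.round(v,3).tolist() for k,v in c.items()})
print(env.state())
E
```

```text
pics
top {'fx': 518.223, 'fy': 518.223, 'cx': 321.256, 'cy': 199.103, 'k1': -0.015, 'R': [[0.012, -1.0, -0.016], [-0.992, -0.01, -0.128], [0.128, 0.018, -0.992]], 't': [16.508, 483.108, 1273.435]}
scene {'fx': 459.841, 'fy': 459.841, 'cx': 318.603, 'cy': 204.433, 'k1': -0.073, 'R': [[-0.249, 0.968, 0.015], [0.733, 0.198, -0.651], [-0.633, -0.151, -0.759]], 't': [106.841, -292.518, 1622.028]}
{'time_s': 0.1, 'qpos': array([-6.70369793e+01,  1.83461887e+01,  8.96995244e+01, -1.55420225e-03,
        7.20443353e+01, -1.14540494e+00]), 'qvel': array([-0.08884885, -0.05964443, -0.12889388, -0.03894133, -0.02857961,
       -0.03624088]), 'effort': array([ 1.17575155e-04, -4.13331914e+01, -2.32509327e+01,  7.28658331e-02,
        4.21823259e-02, -4.88264209e-05]), 'ee_pos': array([ 234.68606605, -524.42473382,  213.22156486]), 'ee_rot': array([-1.79909940e+02, -3.22588765e-04,  2.41089057e+01]), 'force': array([-0.62889565, -0.5577748 , -0.22848751]), 'torque': array([-0.04047388,  0.0108923 , -0.01539683]), 'gripper_width': 91.40384060598873}
```

View pics/top0.png

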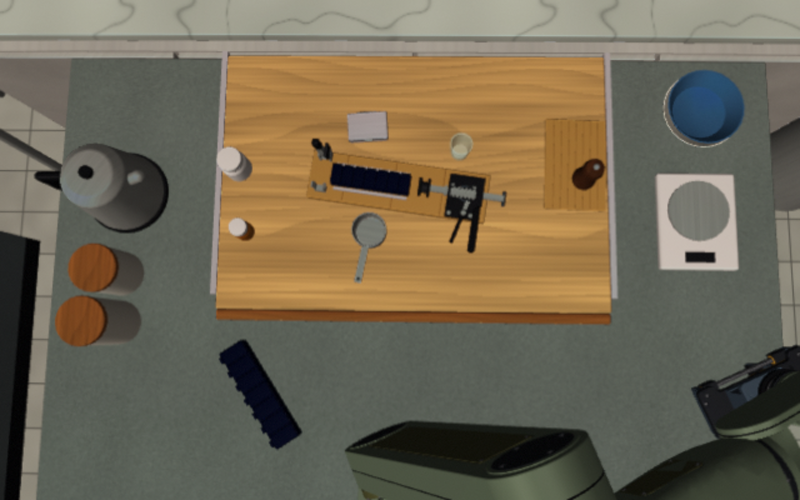

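View pics/scene0.png

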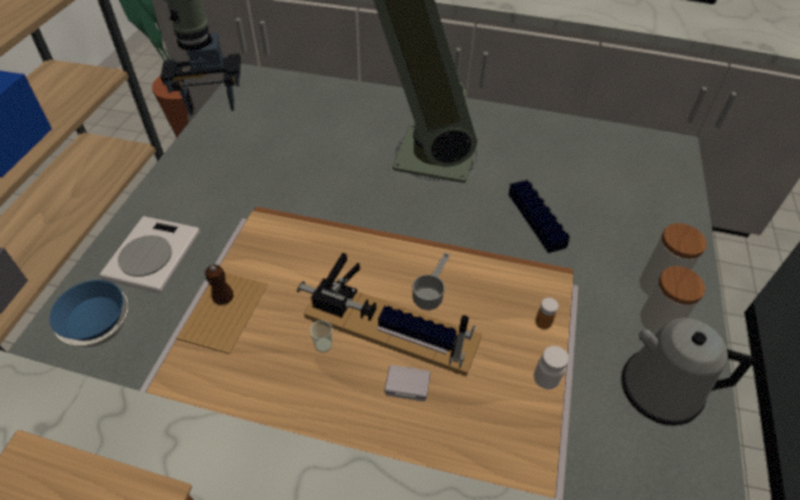

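Two navy organizers: one in the lane at about (370,180) in the top view (1.25x) and a larger one loose on the worktop at (260,393). The smaller one, in the lane, is meant. Crop to confirm it and to fit the holder.

```bash
python3 - <<'E'
import cv2,numpy as np
im=np.load('pics/top0.npy')[100:210,236:416]
cv2.imwrite('pics/topc.png',cv2.resize(im,None,fx=4.4,fy=4.4,interpolation=cv2.INTER_CUBIC))
E
```

```text
(no output)
```

View pics/topc.png

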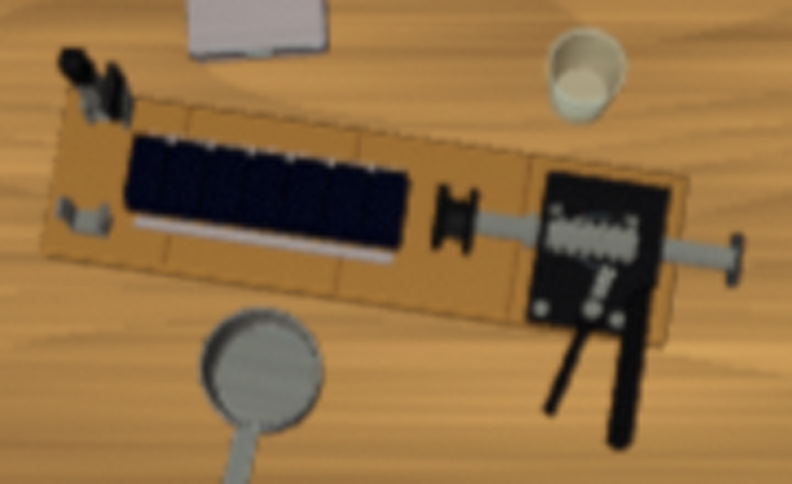

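The crop shows the 7-lid organizer in the lane (125–408, 135–250), the board's corners near (68,90), (42,255), (688,177), (662,347), the bar upright at (90,85), and the catch at (85,215). I'll fit the holder's pose.

```bash
cat >> h.py <<'E'
def H(p,xyz):  # holder (x,y,yaw) -> world; yaw rotates holder frame
    c,s=np.cos(p[2]),np.sin(p[2]); x,y,z=xyz
    return np.array([p[0]+c*x-s*y,p[1]+s*x+c*y,z+18])
E
python3 - <<'E'
from h import *
from scipy.optimize import least_squares
c=env.get_calibration('top')
px=lambda u,v:(236+u/4.4-.4,100+v/4.4-.4)
C=[px(68,90),px(42,255),px(688,177),px(662,347)]
W=[at_z(c,u,38) for u in C]
print(np.round(W,1)); print([round(np.linalg.norm(W[a]-W[b]),1) for a,b in((0,1),(2,3),(0,2),(1,3))])
M=[(50,182.5,20),(-50,182.5,20),(50,-182.5,20),(-50,-182.5,20)]
r=least_squares(lambda p:np.concatenate([proj(c,H(p,m))-u for m,u in zip(M,C)]),[450,0,0]);p=r.x
print('pose',p,np.degrees(p[2]),np.round(r.fun,1))
cr=lambda q:np.round((proj(c,q)-[236,100]+.4)*4.4)
for n,m in dict(hinge=(36,145,38),tpin=(-42,-146,38),handle_root=(-42,-165,38),catch=(-36,145,38),).items(): print(n,np.round(H(p,m),1),cr(H(p,m)))
for n,u,z in(('trig tip',(550,410),38),('handle tip',(620,445),38),('padface',(436,220),38),('orgR',(408,210),50),('orgL',(128,170),50)):
    w=at_z(c,px(*u),z+18); a=np.array([[np.cos(p[2]),np.sin(p[2])],[-np.sin(p[2]),np.cos(p[2])]])@(w[:2]-p[:2]); print(n,np.round(w,1),'holder',a.round(1))
for n,u,z in(('cup',(262,370),45),('cuphandleend',(232,484),30),('cupBottomRim',(262,432),45)):print(n,at_z(c,px(*u),z+18).round(1))
w=env.get_calibration('wrist');print({k:np.round(v,2).tolist() for k,v in w.items()})
E
```

```text
[[ 684.4  203.9   38. ]
 [ 586.4  216.    38. ]
 [ 635.4 -156.    38. ]
 [ 535.9 -140.6   38. ]]
[np.float64(98.7), np.float64(100.7), np.float64(363.2), np.float64(360.2)]
pose [ 6.10560936e+02  3.08739995e+01 -1.38281934e-01] -7.922971203648214 [-0.3 -0.3 -1.   0.1  0.3  0.2  1.   0. ]
hinge [666.2 169.5  56. ] [122. 113.]
tpin [ 548.8 -107.9   56. ] [607. 318.]
handle_root [ 546.2 -126.8   56. ] [641. 323.]
catch [594.9 179.5  56. ] [101. 234.]
trig tip [496.4 -75.7  56. ] holder [ -98.4 -121.3]
handle tip [ 477.  -114.9   56. ] holder [-112.2 -162.8]
padface [604.7 -10.8  56. ] holder [ -0.  -42.1]
orgR [607.6   5.1  68. ] holder [  0.7 -25.9]
orgL [629.5 163.7  68. ] holder [  0.5 134.1]
cup [516.5  86.   63. ]
cuphandleend [453.7 102.8  48. ]
cupBottomRim [481.4  85.4  63. ]
{'fx': 335.18, 'fy': 335.18, 'cx': 322.24, 'cy': 201.25, 'k1': -0.01, 'R': [[0.41, -0.91, -0.0], [-0.88, -0.4, 0.26], [-0.24, -0.1, -0.97]], 't': [-574.63, -29.7, 390.25]}
```

```bash
python3 -m jog '[{"dx":0.024,"dy":0.037,"dz":0.01,"wz":-0.1},{"dx":0.024,"dy":0.037,"dz":0.01,"wz":-0.1},{"dx":0.024,"dy":0.037,"dz":0.01,"wz":-0.1},{"dx":0.024,"dy":0.037,"dz":0.01,"wz":-0.1},{"dx":0.024,"dy":0.037,"dz":0.01,"wz":-0.1},{"dx":0.024,"dy":0.037,"dz":0.01,"wz":-0.057},{"dx":0.024,"dy":0.037,"dz":0.007},{"dx":0.024,"dy":0.037},{"dx":0.024,"dy":0.037},{"dx":0.024,"dy":0.037}]' && python3 -m jog '[{"dx":0.024,"dy":0.037},{"dx":0.024,"dy":0.037},{"dx":0.024,"dy":0.037},{"dx":0.024,"dy":0.037},{"dx":0.024,"dy":0.037},{},{},{}]' && python3 - <<'E'
from h import *
import json
c=snap('wrist','w1',None,1.25); json.dump({k:np.array(v).tolist() for k,v in c.items()},open('pics/w1.json','w'))
print(env.state()['ee_pos'],env.state()['ee_rot'])
E
```

```text
invalid input
```

```bash
python3 -m jog '[{"dx":0.024,"dy":0.037,"dz":0.01,"wx":0,"wy":0,"wz":-0.1,"grip":-1},{"dx":0.024,"dy":0.037,"dz":0.01,"wx":0,"wy":0,"wz":-0.1,"grip":-1}]'; python3 -m jog 2>&1 | head -20
```

```text
time_s: 0.3
ee_pos: [282.7, -450.1, 233.1]
ee_rot: [-179.9, 0.0, 12.3]
force: [0.7, -0.7, 0.3]
gripper_width: 91.2
invalid input
```

```bash
python3 -m jog '[{"dx":0.0245,"dy":0.037,"dz":0.01,"wx":0,"wy":0,"wz":-0.1,"grip":-1},{"dx":0.0245,"dy":0.037,"dz":0.01,"wx":0,"wy":0,"wz":-0.1,"grip":-1},{"dx":0.0245,"dy":0.037,"dz":0.01,"wx":0,"wy":0,"wz":-0.1,"grip":-1},{"dx":0.0245,"dy":0.037,"dz":0.01,"wx":0,"wy":0,"wz":-0.053,"grip":-1},{"dx":0.0245,"dy":0.037,"dz":0.007,"wx":0,"wy":0,"wz":0,"grip":-1},{"dx":0.0245,"dy":0.037,"dz":0,"wx":0,"wy":0,"wz":0,"grip":-1},{"dx":0.0245,"dy":0.037,"dz":0,"wx":0,"wy":0,"wz":0,"grip":-1},{"dx":0.0245,"dy":0.037,"dz":0,"wx":0,"wy":0,"wz":0,"grip":-1},{"dx":0.0245,"dy":0.037,"dz":0,"wx":0,"wy":0,"wz":0,"grip":-1}]' && python3 -m jog '[{"dx":0.0245,"dy":0.037,"dz":0,"wx":0,"wy":0,"wz":0,"grip":-1},{"dx":0.0245,"dy":0.037,"dz":0,"wx":0,"wy":0,"wz":0,"grip":-1},{"dx":0.0245,"dy":0.037,"dz":0,"wx":0,"wy":0,"wz":0,"grip":-1},{"dx":0.0245,"dy":0.037,"dz":0,"wx":0,"wy":0,"wz":0,"grip":-1},{"dx":0,"dy":0,"dz":0,"wx":0,"wy":0,"wz":0,"grip":-1},{"dx":0,"dy":0,"dz":0,"wx":0,"wy":0,"wz":0,"grip":-1}]' && python3 - <<'E'
from h import *
import json
c=snap('wrist','w1',None,1.25); json.dump({k:np.array(v).tolist() for k,v in c.items()},open('pics/w1.json','w'))
print(env.state()['ee_pos'],env.state()['ee_rot'])
E
```

```text
time_s: 1.2
ee_pos: [503.9, -116.1, 280.7]
ee_rot: [180.0, 0.0, -7.6]
force: [1.5, 0.1, 0.3]
gripper_width: 91.2
time_s: 1.8
ee_pos: [601.2, 30.8, 279.9]
ee_rot: [179.9, 0.1, -7.5]
force: [-0.2, -0.7, 0.2]
gripper_width: 91.2
[600.85488543  29.90267907 280.33706516] [ 1.79943743e+02  9.46212760e-02 -7.55180163e+00]
```

View pics/w1.png

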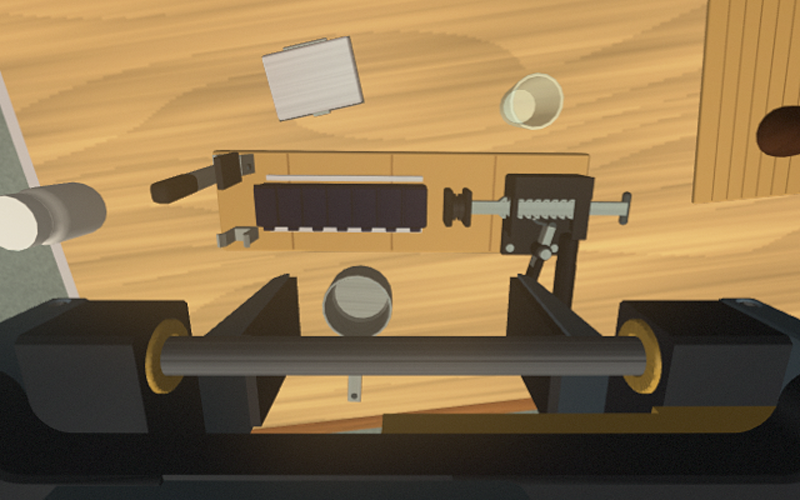

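The wrist view (1.25x) shows the base corners at (215,151), (590,153) and (218,250), the catch at (236,236), the raised bar's tip at (157,193), the trigger pin at (545,250) and the trigger at (535,265). The base isn't centred on the origin in y, so I'll fit that too.

```bash
python3 - <<'E'
from h import *
import json
from scipy.optimize import least_squares
ct=env.get_calibration('top'); cw={k:np.array(v) for k,v in json.load(open('pics/w1.json')).items()}
T=lambda u,v:np.array((236+u/4.4-.4,100+v/4.4-.4)); Wp=lambda u,v:np.array((u/1.25,v/1.25))
def pts(q):
    b=q[3]; a=q[4]; tip=(36-124*np.cos(a),145,38+124*np.sin(a))
    return [(ct,(-50,182.5+b,20),T(42,255),1),(ct,(50,-182.5+b,20),T(688,177),1),(ct,(-50,-182.5+b,20),T(662,347),1),
    (ct,(-36,145,46),T(87,214),.7),(ct,(-42,-146,52),T(593,308),.5),(ct,tip,T(70,58),.7),
    (cw,(50,182.5+b,20),Wp(215,151),1),(cw,(50,-182.5+b,20),Wp(590,153),1),(cw,(-50,182.5+b,20),Wp(218,250),1),
    (cw,(-36,145,46),Wp(237,236),.7),(cw,(-42,-146,52),Wp(545,250),.5),(cw,tip,Wp(158,193),.7)]
f=lambda q:np.concatenate([w*(proj(c,H(q,m))-u) for c,m,u,w in pts(q)])
r=least_squares(f,[610,31,-.138,-8,1.6],loss='soft_l1');q=r.x
print(np.round(q,3),np.degrees(q[2])); print(np.round(f(q).reshape(-1,2),1).tolist())
np.save('q.npy',q)
for n,m in dict(hinge=(36,145,38),grip_closed=(-69,145,38),grip_now=(36-105*np.cos(q[4]),145,38+105*np.sin(q[4])),trig_rest=(-42-50*np.cos(.25),-146+50*np.sin(.25),38),handle=(-92,-172,38)).items(): print(n,np.round(H(q,m),1))
A=np.array([[np.cos(q[2]),np.sin(q[2])],[-np.sin(q[2]),np.cos(q[2])]])
for n,u,z in(('trigtip',(528,272),38),('handle right edge',(575,300),38),('handle left',(555,300),38),('padface',(443,207),38),('orgR',(427,205),48),('orgL',(255,205),48)):
    print(n,(A@(at_z(cw,Wp(*u),z+18)[:2]-q[:2])).round(1))
for n,u,z in(('cupL',(325,302),63),('cupR',(391,302),63),('cuptop',(358,267),63)):print(n,at_z(cw,Wp(*u),z).round(1))
E
```

```text
[ 6.14219e+02  4.11300e+01 -1.40000e-01 -9.93800e+00  1.49300e+00] -8.030276355047192
[[-1.1, -0.9], [0.2, -0.6], [0.7, -0.8], [-0.9, 1.6], [-0.2, -0.0], [-0.1, 0.1], [-4.1, -1.4], [0.3, 0.2], [2.0, 0.1], [-0.2, 4.0], [-0.5, 1.6], [0.8, -0.2]]
hinge [670.1 179.7  56. ]
grip_closed [566.2 194.3  56. ]
grip_now [662.  180.8 160.7]
trig_rest [506.  -78.6  56. ]
handle [ 499.1 -116.3   56. ]
trigtip [ -64.5 -137.2]
handle right edge [ -93.6 -187.3]
handle left [ -93.8 -167.1]
padface [ -0.6 -50.8]
orgR [  2.6 -35. ]
orgL [  1.1 123.8]
cupL [528.6 117.2  63. ]
cupR [520.1  52.4  63. ]
cuptop [560.2  79.1  63. ]
```

```bash
python3 -m jog '[{"dx":0.015,"dy":0.038,"dz":-0.005,"wx":0,"wy":0,"wz":-0.008,"grip":-0.2},{"dx":0.015,"dy":0.038,"dz":-0.005,"wx":0,"wy":0,"wz":0,"grip":-0.2},{"dx":0.015,"dy":0.038,"dz":-0.005,"wx":0,"wy":0,"wz":0,"grip":-0.2},{"dx":0.015,"dy":0.037,"dz":-0.005,"wx":0,"wy":0,"wz":0,"grip":-0.2},{"dx":0,"dy":0,"dz":-0.03,"wx":0,"wy":0,"wz":0,"grip":-0.2},{"dx":0,"dy":0,"dz":0,"wx":0,"wy":0,"wz":0,"grip":-0.2},{"dx":0,"dy":0,"dz":0,"wx":0,"wy":0,"wz":0,"grip":-0.2}]' && python3 - <<'E'
from h import *
import json
q=np.load('q.npy')
c=snap('wrist','w2',None,1.25); json.dump({k:np.array(v).tolist() for k,v in c.items()},open('pics/w2.json','w'))
print(env.state()['ee_pos'],env.state()['ee_rot'])
for a in(1.4,1.5,1.6): print(a,[(proj(c,H(q,(36-l*np.cos(a),145,38+l*np.sin(a))))*1.25).round() for l in (0,85,127)])
print([(proj(c,H(q,m))*1.25).round() for m in((-36,145,46),(50,172.5,20),(-50,172.5,20))])
E
```

```text
time_s: 2.55
ee_pos: [660.9, 179.4, 231.1]
ee_rot: [179.9, 0.1, -8.1]
force: [0.1, 0.7, 0.8]
gripper_width: 54.4
[661.51926041 179.52138967 232.29878261] [ 1.79999790e+02 -6.27439151e-02 -8.14499714e+00]
1.4 [array([400., 218.]), array([400., 263.]), array([399., 296.])]
1.5 [array([400., 218.]), array([400., 251.]), array([399., 276.])]
1.6 [array([400., 218.]), array([399., 238.]), array([399., 254.])]
[array([400., 302.]), array([369., 198.]), array([371., 306.])]
```

View pics/w2.png

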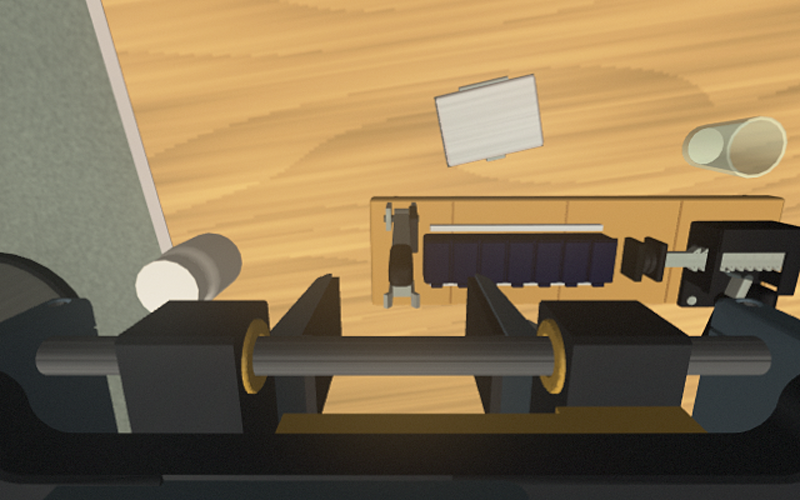

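Bar at the predicted place (sleeve (400,245)–(402,285), ~1.48 rad), centred between the fingers. Descend and close lightly.

```bash
python3 -m jog '[{"dx":0,"dy":0,"dz":-0.03,"wx":0,"wy":0,"wz":0,"grip":-0.2},{"dx":0,"dy":0,"dz":-0.03,"wx":0,"wy":0,"wz":0,"grip":-0.2},{"dx":0,"dy":0,"dz":-0.022,"wx":0,"wy":0,"wz":0,"grip":-0.2},{"dx":0,"dy":0,"dz":0,"wx":0,"wy":0,"wz":0,"grip":1},{"dx":0,"dy":0,"dz":0,"wx":0,"wy":0,"wz":0,"grip":1},{"dx":0,"dy":0,"dz":0,"wx":0,"wy":0,"wz":0,"grip":1},{"dx":0,"dy":0,"dz":0,"wx":0,"wy":0,"wz":0,"grip":1},{"dx":0,"dy":0,"dz":0,"wx":0,"wy":0,"wz":0,"grip":1}]' 10; python3 -c "
import numpy as np
a=np.linspace(1.48,0,16);u=105*np.cos(a);z=105*np.sin(a)
print(np.c_[-.99*np.diff(u),.14*np.diff(u),np.diff(z)].round(1).tolist())"
```

```text
time_s: 3.4
ee_pos: [662.0, 181.2, 150.4]
ee_rot: [-180.0, -0.1, -8.0]
force: [0.1, -0.2, 0.3]
gripper_width: 17.5
[[-10.2, 1.4, -1.4], [-10.0, 1.4, -2.4], [-9.7, 1.4, -3.4], [-9.3, 1.3, -4.4], [-8.8, 1.2, -5.3], [-8.3, 1.2, -6.1], [-7.6, 1.1, -6.9], [-6.9, 1.0, -7.6], [-6.1, 0.9, -8.3], [-5.3, 0.7, -8.9], [-4.4, 0.6, -9.4], [-3.5, 0.5, -9.7], [-2.5, 0.4, -10.0], [-1.5, 0.2, -10.2], [-0.5, 0.1, -10.3]]
```

```bash
python3 -m jog '[{"dx":0,"dy":0,"dz":0,"wx":0,"wy":0,"wz":0,"grip":1},{"dx":0,"dy":0,"dz":0,"wx":0,"wy":0,"wz":0,"grip":1},{"dx":-0.0102,"dy":0.0014,"dz":-0.0014,"wx":0,"wy":0,"wz":0,"grip":1},{"dx":-0.01,"dy":0.0014,"dz":-0.0024,"wx":0,"wy":0,"wz":0,"grip":1},{"dx":-0.0097,"dy":0.0014,"dz":-0.0034,"wx":0,"wy":0,"wz":0,"grip":1},{"dx":-0.0093,"dy":0.0013,"dz":-0.0044,"wx":0,"wy":0,"wz":0,"grip":1},{"dx":-0.0088,"dy":0.0012,"dz":-0.0053,"wx":0,"wy":0,"wz":0,"grip":1},{"dx":-0.0083,"dy":0.0012,"dz":-0.0061,"wx":0,"wy":0,"wz":0,"grip":1},{"dx":-0.0076,"dy":0.0011,"dz":-0.0069,"wx":0,"wy":0,"wz":0,"grip":1}]' && python3 -m jog '[{"dx":-0.0069,"dy":0.001,"dz":-0.0076,"wx":0,"wy":0,"wz":0,"grip":1},{"dx":-0.0061,"dy":0.0009,"dz":-0.0083,"wx":0,"wy":0,"wz":0,"grip":1},{"dx":-0.0053,"dy":0.0007,"dz":-0.0089,"wx":0,"wy":0,"wz":0,"grip":1},{"dx":-0.0044,"dy":0.0006,"dz":-0.0094,"wx":0,"wy":0,"wz":0,"grip":1},{"dx":-0.0035,"dy":0.0005,"dz":-0.0097,"wx":0,"wy":0,"wz":0,"grip":1},{"dx":-0.0025,"dy":0.0004,"dz":-0.01,"wx":0,"wy":0,"wz":0,"grip":1}]'
```

```text
time_s: 4.3
ee_pos: [595.7, 189.9, 118.4]
ee_rot: [179.9, 0.1, -8.0]
force: [-1.1, -4.8, 2.9]
gripper_width: 14.1
time_s: 4.9
ee_pos: [566.1, 194.0, 63.4]
ee_rot: [179.9, 0.3, -8.0]
force: [-3.1, -3.5, 2.9]
gripper_width: 13.7
```

```bash
python3 -m jog '[{"dx":-0.0015,"dy":0.0002,"dz":-0.0102,"wx":0,"wy":0,"wz":0,"grip":1},{"dx":-0.0005,"dy":0.0001,"dz":-0.0070,"wx":0,"wy":0,"wz":0,"grip":1},{"dx":0,"dy":0,"dz":-0.004,"wx":0,"wy":0,"wz":0,"grip":1},{"dx":0,"dy":0,"dz":0,"wx":0,"wy":0,"wz":0,"grip":1}]' && python3 -m jog '[{"dx":0,"dy":0,"dz":-0.003,"wx":0,"wy":0,"wz":0,"grip":1},{"dx":0,"dy":0,"dz":0,"wx":0,"wy":0,"wz":0,"grip":1}]'
```

```text
time_s: 5.3
ee_pos: [563.7, 194.3, 41.6]
ee_rot: [179.9, 0.4, -8.0]
force: [-3.5, -2.8, -1.6]
gripper_width: 14.1
time_s: 5.5
ee_pos: [563.7, 194.3, 38.9]
ee_rot: [179.9, 0.4, -8.0]
force: [-4.3, -2.3, -0.9]
gripper_width: 13.9
```

```bash
python3 -m jog '[{"dx":0,"dy":0,"dz":0,"wx":0,"wy":0,"wz":0,"grip":0.3},{"dx":0,"dy":0,"dz":0,"wx":0,"wy":0,"wz":0,"grip":0.3},{"dx":0,"dy":0,"dz":0,"wx":0,"wy":0,"wz":0,"grip":0.3},{"dx":0,"dy":0,"dz":0.025,"wx":0,"wy":0,"wz":0,"grip":0.3},{"dx":0,"dy":0,"dz":0.025,"wx":0,"wy":0,"wz":0,"grip":0.3},{"dx":0,"dy":0,"dz":0,"wx":0,"wy":0,"wz":0,"grip":1},{"dx":0,"dy":0,"dz":0,"wx":0,"wy":0,"wz":0,"grip":1},{"dx":0,"dy":0,"dz":0,"wx":0,"wy":0,"wz":0,"grip":1},{"dx":0,"dy":0,"dz":0,"wx":0,"wy":0,"wz":0,"grip":1},{"dx":0,"dy":0,"dz":-0.012,"wx":0,"wy":0,"wz":0,"grip":1}]' && python3 -m jog '[{"dx":0,"dy":0,"dz":-0.006,"wx":0,"wy":0,"wz":0,"grip":1},{"dx":0,"dy":0,"dz":0,"wx":0,"wy":0,"wz":0,"grip":1}]'&& python3 -m jog '[{"dx":0,"dy":0,"dz":-0.004,"wx":0,"wy":0,"wz":0,"grip":1},{"dx":0,"dy":0,"dz":0,"wx":0,"wy":0,"wz":0,"grip":1}]'
```

```text
time_s: 6.5
ee_pos: [567.6, 194.8, 79.2]
ee_rot: [-179.9, -0.1, -8.0]
force: [0.1, 0.0, 0.4]
gripper_width: 0.3
time_s: 6.7
ee_pos: [565.5, 194.1, 70.9]
ee_rot: [179.9, 0.2, -8.0]
force: [0.3, -0.9, -0.2]
gripper_width: 0.6
time_s: 6.9
ee_pos: [566.5, 194.5, 68.4]
ee_rot: [180.0, 0.0, -8.0]
force: [-0.6, 0.0, -0.7]
gripper_width: 0.3
```

```bash
python3 -m jog '[{"dx":0,"dy":0,"dz":-0.004,"wx":0,"wy":0,"wz":0,"grip":1},{"dx":0,"dy":0,"dz":0,"wx":0,"wy":0,"wz":0,"grip":1}]'&& python3 -m jog '[{"dx":0,"dy":0,"dz":-0.002,"wx":0,"wy":0,"wz":0,"grip":1},{"dx":0,"dy":0,"dz":0,"wx":0,"wy":0,"wz":0,"grip":1}]'&& python3 -m jog '[{"dx":0,"dy":0,"dz":-0.002,"wx":0,"wy":0,"wz":0,"grip":1},{"dx":0,"dy":0,"dz":0,"wx":0,"wy":0,"wz":0,"grip":1}]'
```

```text
time_s: 7.1
ee_pos: [566.7, 194.5, 64.7]
ee_rot: [180.0, 0.0, -8.0]
force: [-0.2, -0.6, -0.6]
gripper_width: 0.4
time_s: 7.3
ee_pos: [566.9, 194.6, 63.3]
ee_rot: [-180.0, -0.0, -8.0]
force: [0.0, 0.5, 1.5]
gripper_width: 0.2
time_s: 7.5
ee_pos: [566.9, 194.6, 63.0]
ee_rot: [-180.0, -0.1, -8.0]
force: [-4.0, -1.4, 11.7]
gripper_width: 0.6
```

Contact from above is stiff (12 N) at z = 63.0, exactly the closed sleeve's top (56+7), so the bar rests in its catch. Now on to the trigger.

```bash
python3 -m jog '[{"dx":0,"dy":0,"dz":0.045,"wx":0,"wy":0,"wz":0,"grip":1},{"dx":-0.01,"dy":0,"dz":0.045,"wx":0,"wy":0,"wz":0,"grip":1},{"dx":-0.017,"dy":-0.0435,"dz":0,"wx":0,"wy":0,"wz":0,"grip":-1},{"dx":-0.017,"dy":-0.0435,"dz":0,"wx":0,"wy":0,"wz":0,"grip":-1},{"dx":-0.017,"dy":-0.0435,"dz":0,"wx":0,"wy":0,"wz":0,"grip":-1},{"dx":-0.017,"dy":-0.0435,"dz":0,"wx":0,"wy":0,"wz":0,"grip":-1},{"dx":-0.017,"dy":-0.0435,"dz":0,"wx":0,"wy":0,"wz":0,"grip":-1},{"dx":-0.017,"dy":-0.0435,"dz":0,"wx":0,"wy":0,"wz":0,"grip":-1},{"dx":-0.017,"dy":-0.0435,"dz":0,"wx":0,"wy":0,"wz":0,"grip":-1}]' && python3 -m jog '[{"dx":0,"dy":0,"dz":0,"wx":0,"wy":0,"wz":0,"grip":-1},{"dx":0,"dy":0,"dz":0,"wx":0,"wy":0,"wz":0,"grip":-1},{"dx":0,"dy":0,"dz":0,"wx":0,"wy":0,"wz":0,"grip":-1}]' && python3 - <<'E'
from h import *
import json
q=np.load('q.npy')
c=snap('wrist','w3',None,1.25); json.dump({k:np.array(v).tolist() for k,v in c.items()},open('pics/w3.json','w'))
print(env.state()['ee_pos'],env.state()['ee_rot'])
for m in((-42,-146,49),(-42-63*np.cos(.25),-146+63*np.sin(.25),49),(-92,-172,51),(-92,-165,51),(-92,-179,51),(-69,145,45)):print(m,(proj(c,H(q,m))*1.25).round())
E
```

```text
time_s: 8.4
ee_pos: [436.9, -111.5, 151.1]
ee_rot: [180.0, -0.0, -8.0]
force: [0.2, -0.4, 1.0]
gripper_width: 53.8
time_s: 8.7
ee_pos: [438.3, -109.2, 151.0]
ee_rot: [-180.0, -0.0, -8.0]
force: [0.8, 0.2, -0.9]
gripper_width: 77.9
[ 438.35235921 -108.8809649   150.9603308 ] [-1.79983325e+02 -1.47312235e-02 -7.94191991e+00]
(-42, -146, 49) [354.  69.]
(np.float64(-103.04148256777061), np.float64(-130.41355056696506), 49) [331. 178.]
(-92, -172, 51) [400. 160.]
(-92, -165, 51) [388. 160.]
(-92, -179, 51) [412. 160.]
(-69, 145, 45) [-133.  120.]
```

View pics/w3.png

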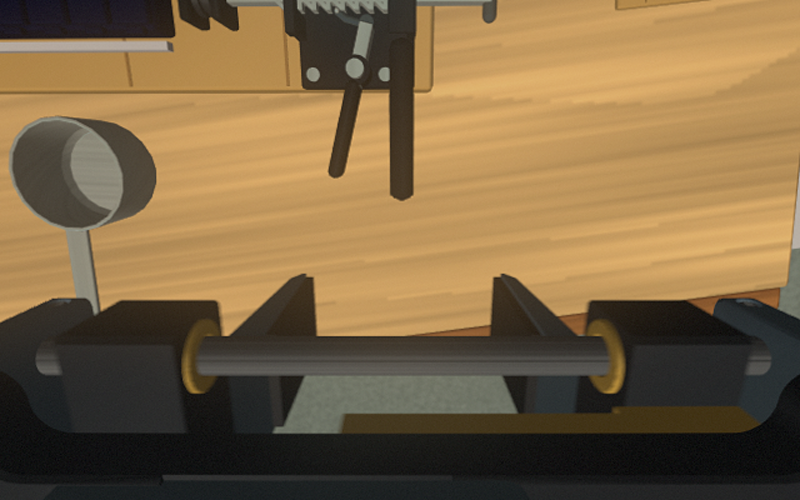

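Predictions match: pin (355,68), trigger tip (336,177), handle centre column 401. Go over the trigger offset +10 mm in holder y, descend, shift back.

```bash
python3 -m jog '[{"dx":0.0315,"dy":0.0025,"dz":0,"wx":0,"wy":0,"wz":0,"grip":-1},{"dx":0.031,"dy":0.0024,"dz":0,"wx":0,"wy":0,"wz":0,"grip":-1},{"dx":0,"dy":0,"dz":0,"wx":0,"wy":0,"wz":0,"grip":-1},{"dx":0,"dy":0,"dz":-0.03,"wx":0,"wy":0,"wz":0,"grip":-1},{"dx":0,"dy":0,"dz":-0.03,"wx":0,"wy":0,"wz":0,"grip":-1},{"dx":0,"dy":0,"dz":-0.03,"wx":0,"wy":0,"wz":0,"grip":-1},{"dx":0,"dy":0,"dz":-0.024,"wx":0,"wy":0,"wz":0,"grip":-1},{"dx":0,"dy":0,"dz":0,"wx":0,"wy":0,"wz":0,"grip":-1},{"dx":0,"dy":0,"dz":0,"wx":0,"wy":0,"wz":0,"grip":-1}]' && python3 -m jog '[{"dx":-0.0007,"dy":-0.005,"dz":0,"wx":0,"wy":0,"wz":0,"grip":-1},{"dx":-0.0007,"dy":-0.005,"dz":0,"wx":0,"wy":0,"wz":0,"grip":-1},{"dx":0,"dy":0,"dz":0,"wx":0,"wy":0,"wz":0,"grip":-1},{"dx":0,"dy":0,"dz":0,"wx":0,"wy":0,"wz":0,"grip":-1}]' && python3 - <<'E'
from h import *
c=snap('wrist','w4',None,1.25); q=np.load('q.npy'); s=env.state(); print(s['ee_pos'],s['force'])
cs,sn=np.cos(q[2]),np.sin(q[2]); d=s['ee_pos'][:2]-q[:2]; print('holder',cs*d[0]+sn*d[1],-sn*d[0]+cs*d[1])
E
```

```text
time_s: 9.65
ee_pos: [500.4, -104.2, 37.2]
ee_rot: [180.0, 0.0, -7.9]
force: [0.1, -0.0, 0.8]
gripper_width: 91.4
time_s: 10.05
ee_pos: [499.2, -115.4, 37.6]
ee_rot: [180.0, -0.1, -8.1]
force: [-0.2, -0.3, 0.2]
gripper_width: 91.3
[ 499.03701629 -115.30659076   37.45749457] [-0.19259589  0.46470609 -0.45228828]
holder -92.19905267070378 -170.9932258548782
```

View pics/w4.png

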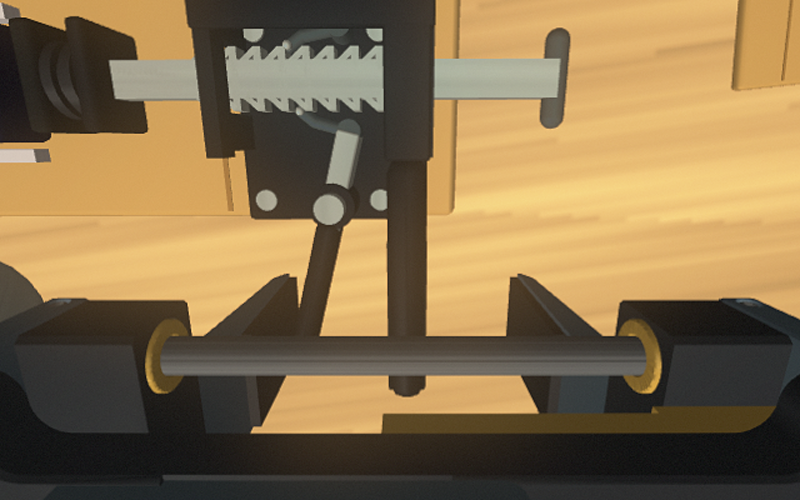

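Fingers straddle the trigger and handle (finger tips at cols 290 and 515, handle at 407, i.e. centre ~2 mm in front of the handle). Nudge +1 mm and squeeze once at 16 N.

```bash
python3 -m jog '[{"dx":0.0001,"dy":0.001,"dz":0,"wx":0,"wy":0,"wz":0,"grip":-1},{"dx":0,"dy":0,"dz":0,"wx":0,"wy":0,"wz":0,"grip":1},{"dx":0,"dy":0,"dz":0,"wx":0,"wy":0,"wz":0,"grip":1},{"dx":0,"dy":0,"dz":0,"wx":0,"wy":0,"wz":0,"grip":1},{"dx":0,"dy":0,"dz":0,"wx":0,"wy":0,"wz":0,"grip":1},{"dx":0,"dy":0,"dz":0,"wx":0,"wy":0,"wz":0,"grip":1},{"dx":0,"dy":0,"dz":0,"wx":0,"wy":0,"wz":0,"grip":1},{"dx":0,"dy":0,"dz":0,"wx":0,"wy":0,"wz":0,"grip":1},{"dx":0,"dy":0,"dz":0,"wx":0,"wy":0,"wz":0,"grip":1}]' 16; python3 -m jog '[{"dx":0,"dy":0,"dz":0,"wx":0,"wy":0,"wz":0,"grip":1},{"dx":0,"dy":0,"dz":0,"wx":0,"wy":0,"wz":0,"grip":1},{"dx":0,"dy":0,"dz":0,"wx":0,"wy":0,"wz":0,"grip":1},{"dx":0,"dy":0,"dz":0,"wx":0,"wy":0,"wz":0,"grip":1}]'
```

```text
time_s: 11.0
ee_pos: [496.7, -110.0, 36.6]
ee_rot: [-179.7, 0.3, -8.1]
force: [-2.4, 15.7, 3.3]
gripper_width: 30.1
time_s: 11.4
ee_pos: [496.9, -110.0, 36.6]
ee_rot: [-179.7, 0.3, -8.1]
force: [-0.8, 15.6, 4.5]
gripper_width: 26.8
```

Width 26.8 with 15.6 N reaction, well above the ~11 N the free stroke needs, so the trigger is at its stop. Release, squeeze again.

```bash
python3 -m jog '[{"dx":0,"dy":0,"dz":0,"wx":0,"wy":0,"wz":0,"grip":-1},{"dx":0,"dy":0,"dz":0,"wx":0,"wy":0,"wz":0,"grip":-1},{"dx":0,"dy":0,"dz":0,"wx":0,"wy":0,"wz":0,"grip":-1},{"dx":0,"dy":0,"dz":0,"wx":0,"wy":0,"wz":0,"grip":-1},{"dx":0,"dy":0,"dz":0,"wx":0,"wy":0,"wz":0,"grip":-1},{"dx":0,"dy":0,"dz":0,"wx":0,"wy":0,"wz":0,"grip":-1},{"dx":0,"dy":0,"dz":0,"wx":0,"wy":0,"wz":0,"grip":-1},{"dx":0,"dy":0,"dz":0,"wx":0,"wy":0,"wz":0,"grip":-1},{"dx":0,"dy":0,"dz":0,"wx":0,"wy":0,"wz":0,"grip":-1}]'; python3 - <<'E'
from h import *
snap('wrist','w5'); a=np.load('pics/w4.npy'); b=np.load('pics/w5.npy')
o=np.vstack([a[0:270,0:480],b[0:270,0:480]]); cv2.imwrite('pics/w45.png',o)
print(env.state()['ee_pos'],env.state()['gripper_width'])
E
```

```text
time_s: 12.3
ee_pos: [499.9, -114.8, 37.3]
ee_rot: [179.9, -0.1, -8.0]
force: [-0.2, -0.2, -0.0]
gripper_width: 91.1
[ 499.83841842 -114.75809481   37.30612153] 91.12943416874431
```

View pics/w45.png

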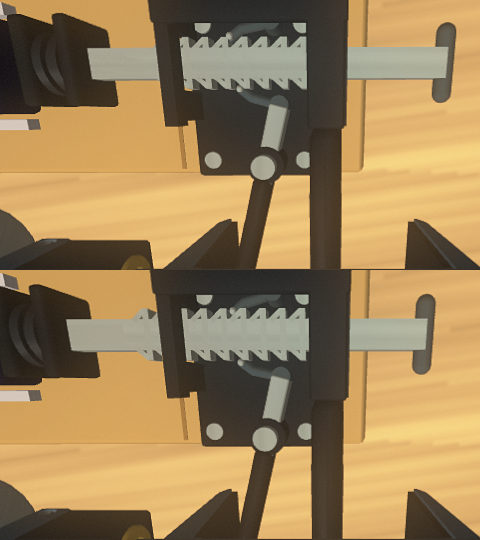

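The rod advanced one tooth (end knob col 445 → 425). Squeezes 2 and 3.

```bash
Z='nothing'; python3 -m jog '[{"dx":0,"dy":0,"dz":0,"wx":0,"wy":0,"wz":0,"grip":1},{"dx":0,"dy":0,"dz":0,"wx":0,"wy":0,"wz":0,"grip":1},{"dx":0,"dy":0,"dz":0,"wx":0,"wy":0,"wz":0,"grip":1},{"dx":0,"dy":0,"dz":0,"wx":0,"wy":0,"wz":0,"grip":1},{"dx":0,"dy":0,"dz":0,"wx":0,"wy":0,"wz":0,"grip":1},{"dx":0,"dy":0,"dz":0,"wx":0,"wy":0,"wz":0,"grip":1},{"dx":0,"dy":0,"dz":0,"wx":0,"wy":0,"wz":0,"grip":1},{"dx":0,"dy":0,"dz":0,"wx":0,"wy":0,"wz":0,"grip":1},{"dx":0,"dy":0,"dz":0,"wx":0,"wy":0,"wz":0,"grip":1},{"dx":0,"dy":0,"dz":0,"wx":0,"wy":0,"wz":0,"grip":1}]'; python3 -m jog '[{"dx":0,"dy":0,"dz":0,"wx":0,"wy":0,"wz":0,"grip":1},{"dx":0,"dy":0,"dz":0,"wx":0,"wy":0,"wz":0,"grip":1}]'; python3 -m jog '[{"dx":0,"dy":0,"dz":0,"wx":0,"wy":0,"wz":0,"grip":-1},{"dx":0,"dy":0,"dz":0,"wx":0,"wy":0,"wz":0,"grip":-1},{"dx":0,"dy":0,"dz":0,"wx":0,"wy":0,"wz":0,"grip":-1},{"dx":0,"dy":0,"dz":0,"wx":0,"wy":0,"wz":0,"grip":-1},{"dx":0,"dy":0,"dz":0,"wx":0,"wy":0,"wz":0,"grip":-1},{"dx":0,"dy":0,"dz":0,"wx":0,"wy":0,"wz":0,"grip":-1},{"dx":0,"dy":0,"dz":0,"wx":0,"wy":0,"wz":0,"grip":-1},{"dx":0,"dy":0,"dz":0,"wx":0,"wy":0,"wz":0,"grip":-1},{"dx":0,"dy":0,"dz":0,"wx":0,"wy":0,"wz":0,"grip":-1}]'; python3 -m jog '[{"dx":0,"dy":0,"dz":0,"wx":0,"wy":0,"wz":0,"grip":1},{"dx":0,"dy":0,"dz":0,"wx":0,"wy":0,"wz":0,"grip":1},{"dx":0,"dy":0,"dz":0,"wx":0,"wy":0,"wz":0,"grip":1},{"dx":0,"dy":0,"dz":0,"wx":0,"wy":0,"wz":0,"grip":1},{"dx":0,"dy":0,"dz":0,"wx":0,"wy":0,"wz":0,"grip":1},{"dx":0,"dy":0,"dz":0,"wx":0,"wy":0,"wz":0,"grip":1},{"dx":0,"dy":0,"dz":0,"wx":0,"wy":0,"wz":0,"grip":1},{"dx":0,"dy":0,"dz":0,"wx":0,"wy":0,"wz":0,"grip":1},{"dx":0,"dy":0,"dz":0,"wx":0,"wy":0,"wz":0,"grip":1},{"dx":0,"dy":0,"dz":0,"wx":0,"wy":0,"wz":0,"grip":1}]';python3 -m jog '[{"dx":0,"dy":0,"dz":0,"wx":0,"wy":0,"wz":0,"grip":1},{"dx":0,"dy":0,"dz":0,"wx":0,"wy":0,"wz":0,"grip":1},{"dx":0,"dy":0,"dz":0,"wx":0,"wy":0,"wz":0,"grip":1}]'
```

```text
time_s: 13.35
ee_pos: [497.5, -110.0, 36.8]
ee_rot: [-179.7, 0.3, -8.1]
force: [-1.5, 15.7, 3.2]
gripper_width: 26.9
time_s: 13.55
ee_pos: [497.5, -110.0, 36.8]
ee_rot: [-179.7, 0.3, -8.1]
force: [-1.3, 16.6, 4.2]
gripper_width: 27.1
time_s: 14.45
ee_pos: [499.7, -114.8, 37.2]
ee_rot: [179.9, -0.1, -8.0]
force: [-0.1, 0.3, -0.7]
gripper_width: 91.2
time_s: 15.45
ee_pos: [497.3, -110.0, 36.7]
ee_rot: [-179.7, 0.3, -8.1]
force: [-0.8, 17.2, 4.3]
gripper_width: 26.8
time_s: 15.75
ee_pos: [497.3, -110.0, 36.7]
ee_rot: [-179.7, 0.3, -8.1]
force: [-1.6, 16.0, 3.1]
gripper_width: 26.9
```

```bash
python3 -m jog '[{"dx":0,"dy":0,"dz":0,"wx":0,"wy":0,"wz":0,"grip":-1},{"dx":0,"dy":0,"dz":0,"wx":0,"wy":0,"wz":0,"grip":-1},{"dx":0,"dy":0,"dz":0,"wx":0,"wy":0,"wz":0,"grip":-1},{"dx":0,"dy":0,"dz":0,"wx":0,"wy":0,"wz":0,"grip":-1},{"dx":0,"dy":0,"dz":0,"wx":0,"wy":0,"wz":0,"grip":-1},{"dx":0,"dy":0,"dz":0,"wx":0,"wy":0,"wz":0,"grip":-1},{"dx":0,"dy":0,"dz":0,"wx":0,"wy":0,"wz":0,"grip":-1},{"dx":0,"dy":0,"dz":0,"wx":0,"wy":0,"wz":0,"grip":-1},{"dx":0,"dy":0,"dz":0,"wx":0,"wy":0,"wz":0,"grip":-1}]'; python3 -m jog '[{"dx":0,"dy":0,"dz":0,"wx":0,"wy":0,"wz":0,"grip":1},{"dx":0,"dy":0,"dz":0,"wx":0,"wy":0,"wz":0,"grip":1},{"dx":0,"dy":0,"dz":0,"wx":0,"wy":0,"wz":0,"grip":1},{"dx":0,"dy":0,"dz":0,"wx":0,"wy":0,"wz":0,"grip":1},{"dx":0,"dy":0,"dz":0,"wx":0,"wy":0,"wz":0,"grip":1},{"dx":0,"dy":0,"dz":0,"wx":0,"wy":0,"wz":0,"grip":1},{"dx":0,"dy":0,"dz":0,"wx":0,"wy":0,"wz":0,"grip":1},{"dx":0,"dy":0,"dz":0,"wx":0,"wy":0,"wz":0,"grip":1},{"dx":0,"dy":0,"dz":0,"wx":0,"wy":0,"wz":0,"grip":1},{"dx":0,"dy":0,"dz":0,"wx":0,"wy":0,"wz":0,"grip":1}]';python3 -m jog '[{"dx":0,"dy":0,"dz":0,"wx":0,"wy":0,"wz":0,"grip":1},{"dx":0,"dy":0,"dz":0,"wx":0,"wy":0,"wz":0,"grip":1},{"dx":0,"dy":0,"dz":0,"wx":0,"wy":0,"wz":0,"grip":1}]'; python3 - <<'E'
from h import *
snap('wrist','w6'); snap('top','t6')
a=np.load('pics/w6.npy')[0:200,0:480]; b=np.load('pics/t6.npy')[100:190,236:396]
cv2.imwrite('pics/c6.png',np.vstack([cv2.resize(a,(720,300)),cv2.resize(b,None,fx=4.5,fy=3.3,interpolation=cv2.INTER_CUBIC)]))
E
```

```text
time_s: 16.65
ee_pos: [499.9, -114.9, 37.3]
ee_rot: [179.9, -0.1, -8.0]
force: [-0.3, -0.4, 0.7]
gripper_width: 91.1
time_s: 17.65
ee_pos: [497.2, -108.3, 36.8]
ee_rot: [-179.5, 0.3, -8.2]
force: [-2.0, 22.8, 5.0]
gripper_width: 30.4
time_s: 17.95
ee_pos: [497.2, -108.4, 36.8]
ee_rot: [-179.5, 0.3, -8.2]
force: [-1.0, 23.6, 5.4]
gripper_width: 30.4
```

View pics/c6.png

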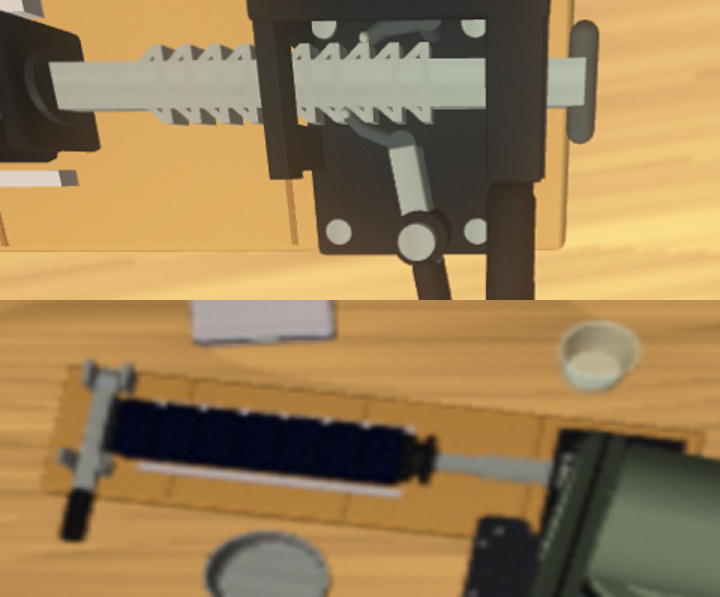

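Top view: bar level in its catch at (95,430), organizer against the stop plate, pad compressed onto it. The trigger stalled short of its stop (width 30.4) but the reaction is 23.6 N, a bit above the 14–22 band, and the back finger may be touching the handle. Ease the grip.

```bash
python3 -m jog '[{"dx":0,"dy":0,"dz":0,"wx":0,"wy":0,"wz":0,"grip":1},{"dx":0,"dy":0,"dz":0,"wx":0,"wy":0,"wz":0,"grip":1},{"dx":0,"dy":0,"dz":0,"wx":0,"wy":0,"wz":0,"grip":1},{"dx":0,"dy":0,"dz":0,"wx":0,"wy":0,"wz":0,"grip":1}]' 12;  python3 -m jog '[{"dx":0,"dy":0,"dz":0,"wx":0,"wy":0,"wz":0,"grip":1},{"dx":0,"dy":0,"dz":0,"wx":0,"wy":0,"wz":0,"grip":1},{"dx":0,"dy":0,"dz":0,"wx":0,"wy":0,"wz":0,"grip":1},{"dx":0,"dy":0,"dz":0,"wx":0,"wy":0,"wz":0,"grip":1}]' 10
```

```text
time_s: 18.45
ee_pos: [497.2, -108.3, 36.8]
ee_rot: [-179.5, 0.3, -8.2]
force: [-0.4, 22.7, 5.4]
gripper_width: 30.3
time_s: 18.85
ee_pos: [497.1, -109.0, 36.8]
ee_rot: [-179.6, 0.3, -8.2]
force: [-1.0, 20.4, 3.9]
gripper_width: 35.4
```

With the grip at 10 N the back finger is clear of the handle (width 35.4) and the trigger gets 20.4 N, so one finger carries twice the set grip. Go to 9 N for mid-band and check that it's steady.

```bash
python3 -m jog '[{"dx":0,"dy":0,"dz":0,"wx":0,"wy":0,"wz":0,"grip":1},{"dx":0,"dy":0,"dz":0,"wx":0,"wy":0,"wz":0,"grip":1},{"dx":0,"dy":0,"dz":0,"wx":0,"wy":0,"wz":0,"grip":1},{"dx":0,"dy":0,"dz":0,"wx":0,"wy":0,"wz":0,"grip":1},{"dx":0,"dy":0,"dz":0,"wx":0,"wy":0,"wz":0,"grip":1},{"dx":0,"dy":0,"dz":0,"wx":0,"wy":0,"wz":0,"grip":1}]' 9;  python3 -m jog '[{"dx":0,"dy":0,"dz":0,"wx":0,"wy":0,"wz":0,"grip":1},{"dx":0,"dy":0,"dz":0,"wx":0,"wy":0,"wz":0,"grip":1},{"dx":0,"dy":0,"dz":0,"wx":0,"wy":0,"wz":0,"grip":1},{"dx":0,"dy":0,"dz":0,"wx":0,"wy":0,"wz":0,"grip":1},{"dx":0,"dy":0,"dz":0,"wx":0,"wy":0,"wz":0,"grip":1},{"dx":0,"dy":0,"dz":0,"wx":0,"wy":0,"wz":0,"grip":1},{"dx":0,"dy":0,"dz":0,"wx":0,"wy":0,"wz":0,"grip":1},{"dx":0,"dy":0,"dz":0,"wx":0,"wy":0,"wz":0,"grip":1}]'; python3 - <<'E'
from h import *
snap('top','t7');snap('scene','s7')
b=np.load('pics/t7.npy')[80:220,160:500]; a=np.load('pics/s7.npy')[180:330,160:500]
cv2.imwrite('pics/c7.png',cv2.resize(np.vstack([b,a]),None,fx=2,fy=2,interpolation=cv2.INTER_CUBIC))
t0=np.load('pics/top0.npy');t7=np.load('pics/t7.npy');d=np.abs(t0.astype(int)-t7).sum(2)
for n,(x0,y0,x1,y1) in dict(tumbler=(358,105,380,128),cup=(280,168,312,226),tin=(276,86,312,115),bottle=(180,172,205,194),jar=(172,116,202,146),mill=(455,124,488,154)).items(): print(n,d[y0:y1,x0:x1].mean().round(1))
E
```

```text
time_s: 19.45
ee_pos: [497.1, -109.5, 36.8]
ee_rot: [-179.6, 0.3, -8.1]
force: [-1.8, 18.3, 4.9]
gripper_width: 40.9
time_s: 20.25
ee_pos: [497.1, -109.5, 36.8]
ee_rot: [-179.6, 0.3, -8.1]
force: [-1.5, 18.1, 5.6]
gripper_width: 41.3
tumbler 43.0
cup 39.3
tin 45.1
bottle 40.6
jar 43.7
mill 26.2
```

View pics/c7.png

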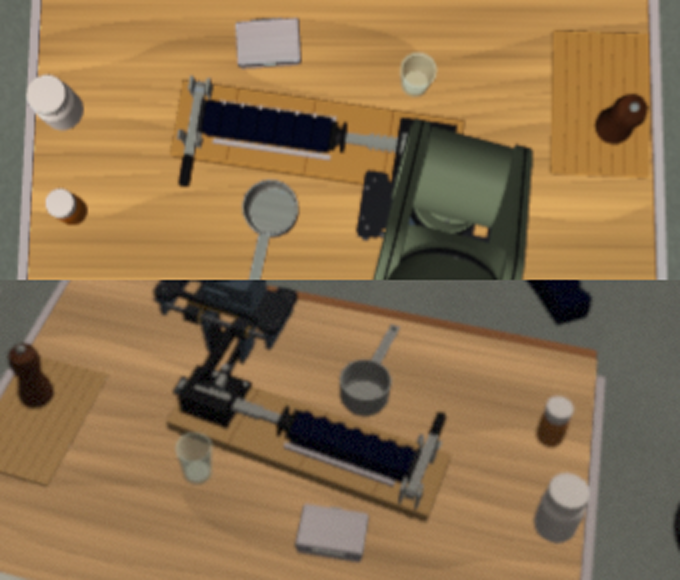

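```bash
python3 -c "
from workcell import env
s=env.state();print(s['time_s'],s['force'],s['gripper_width']);env.job_done()"
```

```text
20.35 [-2.14101187 18.04607159  4.45857611] 41.168541032217725
the job is handed in; nothing more can be done
```

I closed the stop bar, clamped the organizer in the lane, and handed the job in at 20.35 s with the trigger still squeezed. No verdict is reported, so success is judged from my own checks.

**Stop bar:** I swung it down by its sleeve. Pressing on the sleeve with shut fingers met stiff contact (12 N) at z = 63 mm. That is exactly where the sleeve's top should be with the bar on the catch floor.

**Clamp:** I moved the jaw by the trigger alone. Three full squeezes moved it on, and a picture after the first showed it had gained one tooth. The fourth pressed the organizer against the stop plate.

**Last checks:**
- **Grip:** the force on the trigger was steady at about 18 N, inside the 14 to 22 N band. By the given formula that is about 16 to 22 N on the pad.
- **Pictures:** the last ones show the bar level in its catch and the organizer pressed between plate and pad. The other things look unmoved.

**What disagreed:**
- **Fourth squeeze:** with the grip set to 16 N, the net reaction rose to 23.6 N. One finger carries about twice the set grip, and the back finger was touching the handle. The pad may have briefly reached about 34 N by my estimate, under the 40 N that crushes. I then eased the grip to 9 N.
- **Picture comparison:** my before-and-after pixel check showed similar differences around all the other things, so it was inconclusive. I judged them unmoved by eye.

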